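Stop the drive, engage its gear, release the stop

TASK

Press the red mushroom button on the yellow stop box right down until it stays latched, so that the blue drive unit is safe to work on. Then, with the button still latched, turn the raised white gear by its black hub until its teeth line up with the gaps of the brass pinion and push it fully down into mesh, level with the pinion. Only then turn the red button clockwise, as its arrows show, until it springs up again, and leave the things round about where they are.

Things in the scene. Friction and masses are not known exactly. Their poses are not given: they have to be found in the camera images.
- stop_box: yellow and grey stop box, 76 x 76 mm, lid 52 mm above the table, fixed to the table; origin at the centre of its underside, z up. The red button stands in the middle of the lid, on the vertical axis through the origin
- stop_head_top (a point): middle of the crown of the red mushroom button, moving with it. Head: round, 40 mm across, 26 mm tall from flat underside to crown, with an upright gripping rim from 2 to 20 mm above the underside; its crown is 93 mm above the table when the button is up and 85 mm when latched down (underside then 7 mm above the lid; a black collar 38 mm across and 5 mm tall surrounds the stem below the head)
- stop_plunger (a joint): how far the red button is pressed, in m: 0 = up, 0.008 = fully down. It holds up with about 5 N, clicks over at about 0.005 and then stays latched down by itself (held by about 4 N)
- stop_head (a joint): turn of the red button head in rad, 0 at rest, growing clockwise seen from above, stop at about 0.7. A light spring turns it back to 0 when let go. When latched, turning it makes a cam lift the head by up to 12 mm per rad against the grip, so turn it right to its stop: well before that it is past its click point, and it springs fully up once let go; it cannot turn anticlockwise from 0
- drive_unit: blue drive unit, housing 130 x 90 mm (x, y) with an aluminium top 40 mm above the table, fixed to the table; origin at the centre of its underside, x along its length. In its frame the white gear's upright spindle is at x = -25 mm, the brass pinion's at x = +25 mm (both y = 0). The pinion is fixed and cannot turn: 8 teeth, 48 mm across the tips, 12 mm thick, its teeth from 42 to 54 mm above the table
- gear_hub_top (a point): middle of the flat top of the black hub of the white gear, moving with it; 103 mm above the table when the gear is up, 88 mm when home. Hub: round, 31 mm across, 34 mm tall, standing on the gear, with a low sloping flange 40 mm across and 3 mm tall at its foot. Gear: 12 teeth, 68 mm across the tips, 12 mm thick; its underside is 57 mm above the table when up, 42 mm when home. It is captive on its spindle
- pinion_tooth (a point): upper end of the tip of the one pinion tooth that points at the gear's spindle (24 mm from the pinion's axis, 54 mm above the table): a gap of the gear must stand over it
- gear_shift (a joint): how far the gear is pushed down its spindle, in m: 0 = up, 0.015 = home. It slides with about 5 N of friction and stays where it is left. If the teeth are not lined up it stops on the pinion at about 0.003
- gear (a joint): turn of the gear about its upright spindle in rad, growing anticlockwise seen from above; turns with slight friction and stays where it is left. A gap stands exactly over the pinion tooth at 0 and at every multiple of 0.5236 rad (12 teeth); it will go down within about 0.07 rad of these and never starts nearer than 0.16
- tape_measure: yellow tape measure, 36 x 74 x 62 mm, loose bystander; origin at the centre of its underside
- tape_green: roll of green tape, 64 mm across, 19 mm tall, loose bystander; origin at the centre of its underside
- multimeter: orange and black multimeter lying flat, 132 x 62 x 41 mm, loose bystander; origin at the centre of its underside
- parts_jar: white jar with blue cap, 53 mm across, 72 mm tall, loose bystander; origin at the centre of its underside
- tape_black: roll of black tape, 68 mm across, 19 mm tall, loose bystander; origin at the centre of its underside
- wood_block: wooden block, 48 x 65 x 42 mm, loose bystander; origin at the centre of its underside

How it is judged:
By the outcome, as a careful person would: the job done as asked, in the order asked, and still so for the second after the job is handed in, with the robot touching nothing.
It also fails if it takes over 58 s, if anything falls off the work surface, if the arm or the gripper's body presses on something with over 40 N, if the wrist force passes 120 N, or if a joint passes its speed limit or range.

ROBOT

A 6-joint arm with a two-finger parallel gripper is mounted at the origin on a cart in front of the work surface, level with it; the furniture and walls round the work are solid. World frame = base frame: x ahead of the robot, y to its left, z up, the work surface at z = 0. Lengths are in mm, angles in rad, forces in N, time in s.
With the tool pointing down it reaches from about 275 to 1000 mm from the base axis. Payload 8.4 kg.
Tool frame: the origin (TCP) lies between the finger pads; the fingertips stand 22 mm ahead of it and the grasp point (between the pads) lies 3 mm ahead of it; z points along the fingers, y is the line along which they close (so a half turn about z gives the same grasp; the last joint's range is limited). The gripper opens to 85 mm and grips with 20 to 120 N. Pads are 22 mm wide; open, the fingers measure 114 mm over their backs; the gripper's body (76 mm by 85 mm) begins 54 mm behind the grasp point. The pads swing forward as they close: fully open they stand 13 mm farther back than shut.
Start: joints at [1.189, 0.353, 1.633, -0, 1.155, -0.002], TCP at [231.708, 580.465, 253.281] pointing down, gripper open.
Joint ranges: [-2.63, 2.63], [-0.92, 2.1], [0.06, 2.66], [-1.3, 4.44], [0, 2.69], [-3.02, 3.02]. Speed limits (rad/s): [2.22, 2.22, 2.79, 3.14, 3.14, 3.14].

INTERFACE

Orientations are given as [roll, pitch, yaw] about the fixed x, y, z axes, in that order (R = Rz(yaw) Ry(pitch) Rx(roll)).
In Python, from rig import r, grab_frame gives the robot as it stands.
- The arm moves only by the shell command python3 -m inch 'ROWS' [FORCE]. ROWS is JSON, a list of rows, each a list of 7 numbers: the turn, a rotation vector about the tool's x, y, z as a fraction of full scale, then the shift along the tool's x, y, z as a fraction of full scale, then the closure, from 0 (fully open) to 1 (shut). In form: [[rx, ry, rz, dx, dy, dz, fingers], ...]. A call has 1 to 8 rows; each row shifts and turns the commanded pose from where the row before left it, along the tool's axes as they then stand; what a row does not reach is not made up. Full scale, the value 1, is 2.5 cm for a shift and pi rad for a turn. A row lasts 1/12 s, in which the tool goes at most 41.7 mm and 7.16 degrees, less where a joint would pass 70% of its speed; a pose out of reach is approached as far as the arm can. A call with a number of a shift or a turn outside -1 to 1 is refused whole. A call with a gripper value outside its range is refused whole. The fingers move at their own pace and stop on an object; FORCE is the grip in N (left out, the last holds). Time passes only in rows, so rows that do not move let the fingers close. It gives the time, the measured TCP pose, the force, the opening and the grip force at its end, in the units of the state.
- r.sense(): the state, without advancing time (a new reading comes with each control period).
- grab_frame(name): name is "side" or "top"; returns a dict with "pixels" (480x640x3 uint8, red, green, blue), "z_map" (480x640 float32, mm along the optical axis (not along the pixel's ray), 0 where there is no reading), "vertical_fov" (degrees; the focal length in pixels is half the picture's height over the tangent of half this angle, whatever the lens; pixels are square), "cx", "cy" (the principal point, pixels), "dist" ([k1, k2, p1, p2, k3] as OpenCV has them; the pictures are not rectified), "cam_to_world" (4x4, takes a point from camera to world coordinates). Camera axes: x right, y down, z forward; pixel columns grow to the right and rows downward; lengths in mm; the calibration is good to about 2 mm. A picture is of the moment at which its call begins.
- r.sign_off(): hands the job in; it is judged then, once.
The state is a dict: "clock": time; "qpos": joint angles; "qvel": joint speeds; "joint_efforts": joint torques, N m; "eef_pos": TCP position; "tcp_rot": TCP orientation; "contact_force": force on the tool from outside, world axes, zero at the start; "wrist_torque": the same for the moment, N m; "opening": opening from 0.0 (shut) to 1.0 (fully open); "grasp_force": force on a finger pad.
Only numpy, scipy, OpenCV 4.12 (cv2) and the standard library are available. Lean on these libraries where they do the work, as an engineer would, in place of code of your own. Each camera call takes 0.05 s, during which the arm holds its last target. There are 200 camera calls.

## Working session

There is one attempt and no reset: what is moved stays moved. The work goes in short steps, Python scripts to look and compute and a shell command to move; the robot and the scene stay as the last step left them, time stands still between calls to the robot, and variables do not carry over. Pictures are saved under pics/ and viewed, at most 10 in all, crops included, and the job is handed in when it is done.

```bash
mkdir -p pics; cat > h.py <<'E'
import numpy as np,cv2
from rig import r,grab_frame
def cam(n):
    f=grab_frame(n); fl=240/np.tan(np.radians(f['vertical_fov'])/2)
    f['K']=np.array([[fl,0,f['cx']],[0,fl,f['cy']],[0,0,1]]); return f
def ray(f,uv):
    p=cv2.undistortPoints(np.array(uv,float).reshape(-1,1,2),f['K'],np.array(f['dist'],float)).reshape(-1,2)
    d=np.c_[p,np.ones(len(p))]; T=np.array(f['cam_to_world']); return T[:3,3],d@T[:3,:3].T
def plane(f,uv,z):
    o,d=ray(f,uv); return o+d*((z-o[2])/d[:,2])[:,None]
def save(f,n): cv2.imwrite('pics/'+n,cv2.cvtColor(f['pixels'],cv2.COLOR_RGB2BGR))
E
python3 - <<'E'
from h import *
for n in('top','side'):
    f=cam(n); save(f,n+'0.png'); print(n,np.round(f['cam_to_world'],2).tolist(),f['vertical_fov'],f['dist'])
print(r.sense())
E
```

```text
top [[-0.01, -0.99, 0.12, 348.0], [-1.0, 0.01, 0.01, 218.11], [-0.01, -0.12, -0.99, 1035.77], [0.0, 0.0, 0.0, 1.0]] 55.44099884962368 [0.02338421 0.         0.         0.         0.        ]
side [[-0.85, -0.17, 0.5, -220.97], [-0.53, 0.32, -0.79, 1340.01], [-0.02, -0.93, -0.36, 595.4], [0.0, 0.0, 0.0, 1.0]] 43.53890059852697 [-0.07260339  0.          0.          0.          0.        ]
{'clock': 0.1, 'qpos': array([ 1.18859509e+00,  3.53570551e-01,  1.63407381e+00,  3.86031186e-06,
        1.15519407e+00, -2.40673102e-03]), 'qvel': array([ 0.00155412, -0.00231925, -0.00132503, -0.00040264, -0.00037126,
       -0.00115137]), 'joint_efforts': array([ 2.07053286e-03, -6.06356764e+01, -3.42821288e+01,  2.97437127e-04,
        3.81217949e-03, -2.87317370e-06]), 'eef_pos': array([231.55750354, 580.08531239, 252.63593058]), 'tcp_rot': array([-3.14034689e+00, -6.52799302e-06,  2.76179658e+00]), 'contact_force': array([ 0.07972826,  0.11795752, -0.50348289]), 'wrist_torque': array([-0.02248167, -0.03263026, -0.03166294]), 'grasp_force': 0.0, 'opening': 1.0009562439035617}
```

View pics/top0.png

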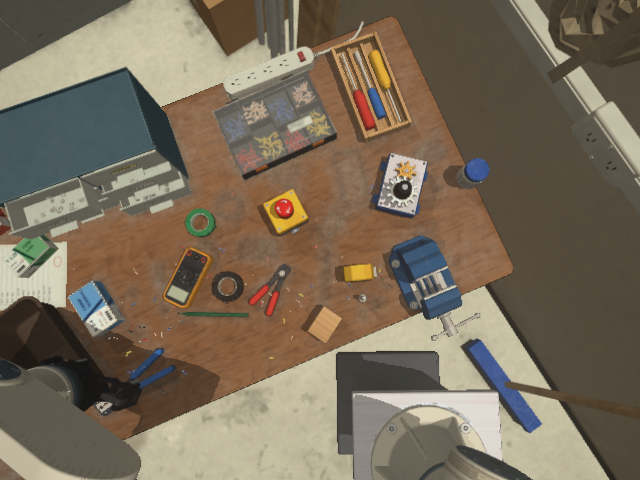

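View pics/side0.png

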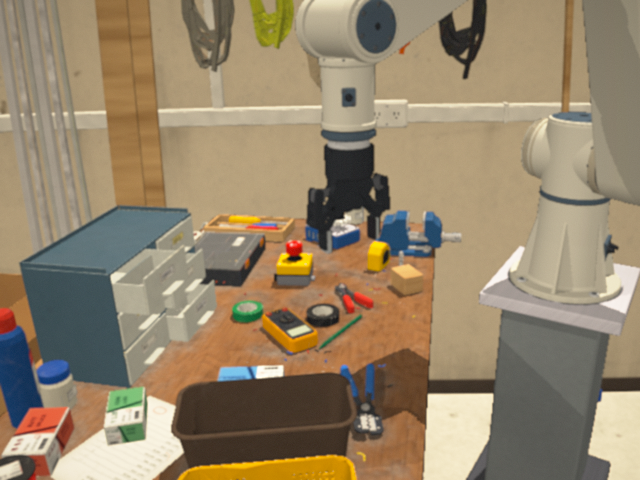

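The top view shows the red button at about (284,208), the gear hub at (403,188) and the pinion at (405,170), with the arm out of the way at lower left. The side view shows the gripper hiding part of the drive unit, so I'll measure from the top view.

```bash
python3 - <<'E'
from h import *
f=cam('top'); im=f['pixels']; hsv=cv2.cvtColor(im,cv2.COLOR_RGB2HSV); H,S,V=[hsv[...,i].astype(int) for i in range(3)]
def blob(m,box):
    z=np.zeros(m.shape,np.uint8); u0,v0,u1,v1=box; z[v0:v1,u0:u1]=m[v0:v1,u0:u1]
    n,l,s,c=cv2.connectedComponentsWithStats(z); i=1+np.argmax(s[1:,4]); return (l==i).astype(np.uint8),s[i],c[i]
m,s,c=blob((((H<6)|(H>174))&(S>150)&(V>90)),(255,180,315,240)); print('red',s,c,plane(f,[c],82))
m,s,c=blob((V<60),(385,170,420,205)); print('hub',s,c,plane(f,[c],101),plane(f,[c],97))
m,s,c=blob((H>15)&(H<28)&(S>80)&(V>90),(388,150,420,184)); print('pin',s,c,plane(f,[c],54))
crop=cv2.resize(im[140:230,360:460],None,fx=8,fy=8,interpolation=cv2.INTER_CUBIC)[:600,:800]
c2=cv2.resize(im[180:240,250:320],None,fx=5,fy=5,interpolation=cv2.INTER_CUBIC)
cv2.imwrite('pics/gear0.png',crop[...,::-1])
for uv in [(403,188),(284,208),(405,170)]:
    print(uv,f['z_map'][uv[1]-2:uv[1]+3,uv[0]-2:uv[0]+3].mean())
E
```

```text
red [275 199  18  18 216] [283.80092593 208.05092593] [[546.82859874 301.72581863  82.        ]]
hub [394 181  17  18 202] [401.72772277 190.24257426] [[577.21106113  53.53044813 101.        ]] [[578.19188092  52.82619428  97.        ]]
pin [395 161  22  19 201] [405.62189055 170.23880597] [[633.64864841  35.21926239  54.        ]]
(403, 188) 954.1908
(284, 208) 961.83295
(405, 170) 1006.8187
```

View pics/gear0.png

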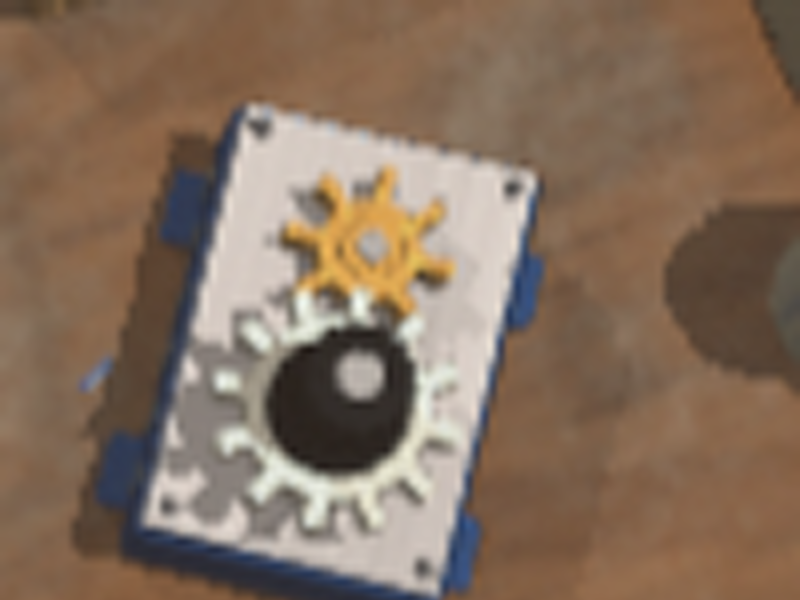

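The crop shows the brass pinion at crop (372,245), the white gear around (342,405) and the hub top's silver spindle end at (360,375). The plate corners are at (247,103), (540,175), (440,597) and (140,528). From these I'll get the unit's pose and the gear phase.

```bash
python3 - <<'E'
from h import *
from scipy.optimize import least_squares
f=cam('top')
C=lambda l:np.array(l,float)/8+[360-.44,140-.44]
P=plane(f,C([(247,103),(540,175),(440,597),(140,528)]),40); print('plate',P[:,:2].round(1).tolist(),'ctr',P.mean(0))
ex=(P[0]+P[1]-P[2]-P[3])[:2]; yaw=np.arctan2(ex[1],ex[0]); ey=(P[0]+P[3]-P[1]-P[2])[:2]; print('yaw',yaw,np.arctan2(ey[1],ey[0])-np.pi/2,np.linalg.norm(ex)/2,np.linalg.norm(ey)/2)
ctr=P.mean(0)[:2];d=np.array([np.cos(yaw),np.sin(yaw)]);print('gear ax',ctr-25*d,'pin ax',ctr+25*d)
print('pin px',plane(f,C([(372,245)]),56),'spindle top',plane(f,C([(360,375)]),105))
T=plane(f,C([(305,300),(360,295),(412,325),(440,372),(450,432),(420,490),(372,520),(315,520),(262,490),(230,440),(228,382),(258,332)]),69)[:,:2]
s=least_squares(lambda q:np.hypot(*(T-q[:2]).T)-q[2],[*T.mean(0),30]).x; print('teeth circle',s)
a=np.arctan2(*(T-s[:2]).T[::-1]); ph=np.angle(np.exp(12j*(a-yaw)).mean())/12
print('tooth phase rel to unit x',ph,'spread',np.abs(np.exp(12j*(a-yaw)).mean()),'gap: gear =',ph+np.pi/12, ph-np.pi/12)
# depth-based
v,u=np.mgrid[0:480,0:640]; o,dd=ray(f,np.c_[u.ravel(),v.ravel()]); W=o+dd*f['z_map'].reshape(-1,1)
near=np.hypot(*(W[:,:2]-s[:2]).T)
for z0,z1,R in((60,76,42),(95,110,30)):
    g=W[(near<R)&(W[:,2]>z0)&(W[:,2]<z1)]; print(len(g),g.mean(0),np.median(g[:,2]))
g=W[(near<36)&(near>29)&(W[:,2]>62)&(W[:,2]<76)]; a=np.arctan2(g[:,1]-s[1],g[:,0]-s[0]); e=np.exp(12j*(a-yaw)).mean(); print('depth phase',np.angle(e)/12,abs(e))
nr=np.hypot(*(W[:,:2]-[547,301.7]).T); g=W[(nr<30)&(W[:,2]>72)]; print('head',len(g),g[:,:2].mean(0),g[:,2].max(),(g[:,:2].max(0)+g[:,:2].min(0))/2)
# obstacles
g=W[(W[:,2]>8)&(W[:,2]<300)&(np.hypot(W[:,0]-547,W[:,1]-302)<120)&(np.hypot(W[:,0]-547,W[:,1]-302)>62)]; print('obs btn',len(g),np.percentile(g,[0,50,100],axis=0).round() if len(g) else '')
E
```

```text
plate [[679.3, 65.2], [657.2, -15.9], [537.7, 16.3], [558.3, 98.5]] ctr [608.12270662  41.04284239  40.        ]
yaw -0.265642842114975 -0.2562638067559604 124.64172532527294 84.39020130079196
gear ax [583.99960824  47.60608279] pin ax [632.245805    34.47960199]
pin px [[633.17269397  34.62741933  56.        ]] spindle top [[584.23532828  48.0928236  105.        ]]
teeth circle [584.04304899  47.65846923  30.82663072]
tooth phase rel to unit x 0.02081099701828214 spread 0.9327651084555798 gap: gear = 0.28261038481743156 -0.24098839078086726
372 [579.49000621  50.3945187   67.73707514] 67.87981315391096
171 [583.02104812  48.2788888  101.49621142] 101.54428334770341
depth phase 0.021327139547391516 0.8035206516446874
head 291 [545.24909284 300.75934081] 95.91403113824663 [546.14699988 301.06649685]
obs btn 168 [[429. 299.   8.]
 [650. 348.  36.]
 [665. 377.  50.]]
```

```bash
cat > go.py <<'E'
# print total shift (in full-scale units, tool axes) and turn needed to reach x y z yaw, tool down
import sys; from h import *
from scipy.spatial.transform import Rotation as R
s=r.sense(); t=np.array([float(a) for a in sys.argv[1:4]]); Rm=R.from_euler('xyz',s['tcp_rot'])
G=R.from_euler('xyz',[np.pi,0,float(sys.argv[4])])
print('shift',((Rm.inv().apply(t-s['eef_pos']))/25).round(3),'turn',((Rm.inv()*G).as_rotvec()/np.pi).round(4))
print('t',s['clock'],'pos',s['eef_pos'].round(1),'rot',s['tcp_rot'].round(4),'F',s['contact_force'].round(1),'open',round(s['opening'],3))
E
python3 go.py 546.6 301.4 253 2.762; python3 -m inch '[[0,0,0,-1,-0.36,0,1],[0,0,0,-1,-0.36,0,1],[0,0,0,-1,-0.36,0,1],[0,0,0,-1,-0.36,0,1],[0,0,0,-1,-0.36,0,1],[0,0,0,-1,-0.36,0,1],[0,0,0,-1,-0.36,0,1],[0,0,0,-1,-0.36,0,1]]' 40; python3 go.py 546.6 301.4 130 2.762
```

```text
shift [-1.5835e+01 -5.6870e+00 -1.0000e-03] turn [-0.0003  0.     -0.0001]
t 0.2 pos [231.6 580.2 252.8] rot [-3.1407  0.      2.7618] F [ 0.4 -0.   0.1] open 1.002
clock: 0.87
eef_pos: [391.5, 438.4, 253.2]
tcp_rot: [-3.141, -0.0, 2.762]
contact_force: [0.2, 1.1, 0.6]
opening: 0.004
grasp_force: 0.0
shift [-7.792 -2.789  4.927] turn [-0.0001 -0.     -0.    ]
t 0.8667 pos [391.5 438.4 253.2] rot [-3.1414e+00 -1.0000e-04  2.7618e+00] F [0.2 1.1 0.6] open 0.004
```

```bash
python3 -m inch '[[0,0,0,-0.97,-0.35,0.4,1],[0,0,0,-0.97,-0.35,0.4,1],[0,0,0,-0.97,-0.35,0.6,1],[0,0,0,-0.97,-0.35,0.7,1],[0,0,0,-0.97,-0.35,0.7,1],[0,0,0,-0.97,-0.35,0.7,1],[0,0,0,-0.97,-0.35,0.7,1],[0,0,0,-0.97,-0.35,0.5,1]]' >/dev/null; python3 -m inch '[[0,0,0,0,0,0,1],[0,0,0,0,0,0,1]]' ; python3 go.py 546.6 301.4 117 2.762
python3 - <<'E'
from h import *
f=cam('side'); im=f['pixels'][200:300,240:400]; cv2.imwrite('pics/side1.png',cv2.resize(im,None,fx=5,fy=5)[...,::-1])
E
```

```text
clock: 1.7
eef_pos: [545.1, 301.4, 134.7]
tcp_rot: [-3.14, -0.001, 2.759]
contact_force: [-0.4, 0.2, -0.6]
opening: -0.001
grasp_force: 0.0
shift [-0.054  0.024  0.71 ] turn [-0.0005 -0.0004 -0.0008]
t 1.7 pos [545.1 301.4 134.7] rot [-3.1401e+00 -1.3000e-03  2.7595e+00] F [-0.4  0.2 -0.6] open -0.001
```

View pics/side1.png

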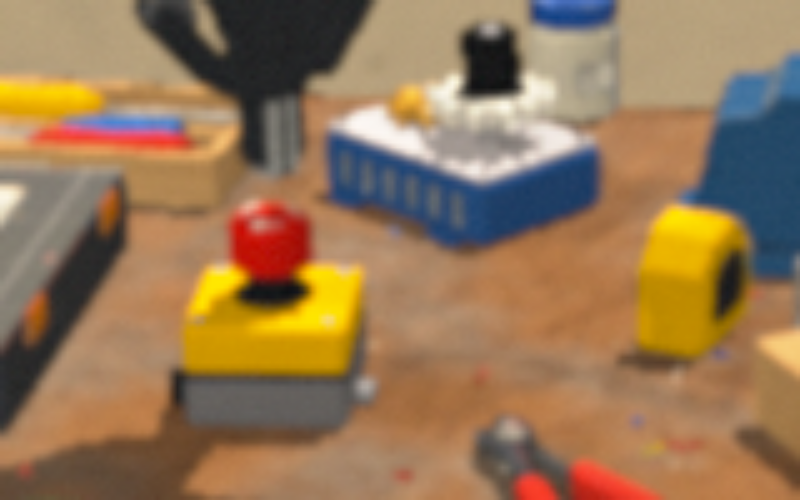

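The closed fingertips (crop ~(272,165)) stand straight above the red head (270,240). Now to press.

```bash
python3 -m inch '[[0,0,0,-0.05,0,0.35,1],[0,0,0,0,0,0.35,1],[0,0,0,0,0,0.12,1],[0,0,0,0,0,0.12,1],[0,0,0,0,0,0,1]]'; python3 -m inch '[[0,0,0,0,0,0.08,1],[0,0,0,0,0,0.08,1],[0,0,0,0,0,0.08,1]]'
```

```text
clock: 2.17
eef_pos: [545.4, 302.3, 111.6]
tcp_rot: [-3.141, -0.001, 2.763]
contact_force: [0.0, -0.1, -0.2]
opening: 0.001
grasp_force: 0.0
clock: 2.42
eef_pos: [546.4, 302.2, 106.5]
tcp_rot: [3.141, 0.0, 2.762]
contact_force: [-2.2, -0.9, 23.4]
opening: -0.002
grasp_force: 12.0
```

```bash
python3 -m inch '[[0,0,0,0,0,0.03,1],[0,0,0,0,0,0,1]]'; python3 -m inch '[[0,0,0,0,0,-0.5,1],[0,0,0,0,0,-1,1],[0,0,0,0,0,-1,1],[0,0,0,0,0,0,0],[0,0,0,0,0,0,0]]'; python3 - <<'E'
from h import *
f=cam('side'); im=f['pixels'][200:300,240:400]; cv2.imwrite('pics/side2.png',cv2.resize(im,None,fx=5,fy=5)[...,::-1])
E
python3 go.py 583.9 47.8 170 2.64
```

```text
clock: 2.58
eef_pos: [546.5, 302.3, 106.7]
tcp_rot: [3.141, 0.001, 2.762]
contact_force: [-3.7, -0.8, 11.4]
opening: -0.001
grasp_force: 5.5
clock: 3.0
eef_pos: [547.2, 302.6, 170.0]
tcp_rot: [3.139, 0.002, 2.762]
contact_force: [0.5, -0.1, -0.0]
opening: 0.272
grasp_force: 0.0
shift [-5.166 -8.891 -0.057] turn [0.0003 0.0002 0.0387]
t 3.05 pos [546.4 302.1 168.7] rot [3.1406e+00 8.0000e-04 2.7617e+00] F [ 0.9 -0.2  0. ] open 0.362
```

View pics/side2.png

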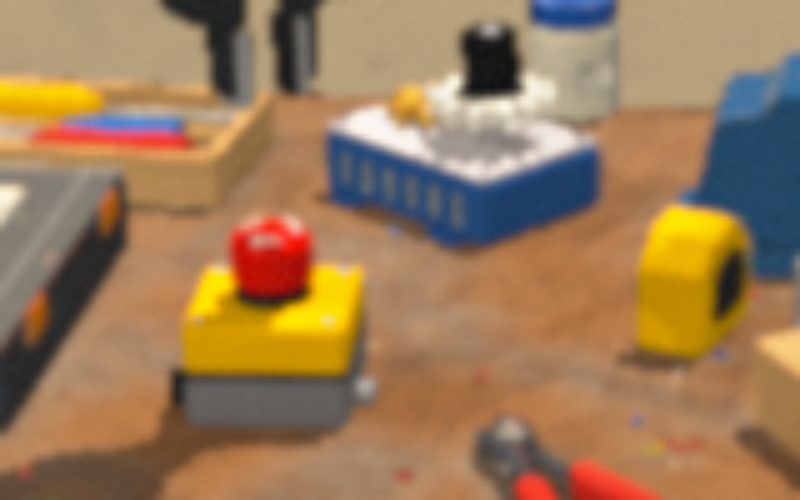

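The head now sits lower (crown at crop row 215, was 200): it stays latched. On to the gear.

```bash
python3 -m inch '[[0,0,0,-0.58,-0.99,0,0],[0,0,0,-0.58,-0.99,0,0],[0,0,0,-0.58,-0.99,0,0],[0,0,0,-0.58,-0.99,0,0],[0,0,0,-0.58,-0.99,0,0],[0,0,0,-0.58,-0.99,0,0],[0,0,0,-0.58,-0.99,0,0],[0,0,0,-0.58,-0.99,0,0]]'>/dev/null; python3 -m inch '[[0,0,0,-0.53,-0.97,0,0],[0,0,0.0387,0,0,0,0],[0,0,0,0,0,0,0],[0,0,0,0,0,0,0],[0,0,0,0,0,0,0]]'; python3 go.py 583.9 47.8 98 2.64
```

```text
clock: 4.13
eef_pos: [583.3, 48.3, 167.4]
tcp_rot: [-3.141, -0.001, 2.644]
contact_force: [-0.9, 0.2, 0.2]
opening: 1.0
grasp_force: 0.0
shift [-0.031 -0.004  2.776] turn [-0.0002 -0.0003  0.0012]
t 4.1333 pos [583.3  48.3 167.4] rot [-3.1411e+00 -1.1000e-03  2.6438e+00] F [-0.9  0.2  0.2] open 1.0
```

```bash
python3 -m inch '[[0,0,0,-0.03,0,0.7,0],[0,0,0,0,0,0.7,0],[0,0,0,0,0,0.7,0],[0,0,0,0,0,0.65,0],[0,0,0,0,0,0,0.3],[0,0,0,0,0,0,0.5],[0,0,0,0,0,0,0.7]]' 40;  python3 -m inch '[[0,0,0,0,0,0,0.8],[0,0,0,0,0,0,1],[0,0,0,0,0,0,1],[0,0,0,0,0,0,1]]'; python3 go.py 583.9 47.8 98 2.64
```

```text
clock: 4.72
eef_pos: [584.8, 48.0, 99.9]
tcp_rot: [3.141, 0.0, 2.642]
contact_force: [0.1, -0.4, 0.4]
opening: 0.606
grasp_force: 0.0
clock: 5.05
eef_pos: [585.0, 47.2, 100.2]
tcp_rot: [3.141, 0.001, 2.64]
contact_force: [-1.2, -2.5, 4.7]
opening: 0.336
grasp_force: 40.4
shift [ 0.049 -0.     0.088] turn [0.0002 0.0004 0.0001]
t 5.05 pos [585.   47.2 100.2] rot [3.1410e+00 1.3000e-03 2.6403e+00] F [-1.2 -2.5  4.7] open 0.336
```

```bash
python3 -m inch '[[0,0,-0.02,0,0,0,1],[0,0,-0.02,0,0,0,1],[0,0,-0.02,0,0,0,1],[0,0,-0.0167,0,0,0,1],[0,0,0,0,0,0,1],[0,0,0,0,0,0,1]]' 60; python3 - <<'E'
from h import *
f=cam('top'); im=f['pixels']
cv2.imwrite('pics/gear1.png',cv2.resize(im[140:215,360:460],None,fx=8,fy=8,interpolation=cv2.INTER_CUBIC)[...,::-1])
E
```

```text
clock: 5.55
eef_pos: [584.9, 47.2, 99.8]
tcp_rot: [3.141, 0.001, 2.88]
contact_force: [0.0, -2.0, 3.4]
opening: 0.333
grasp_force: 60.0
```

View pics/gear1.png

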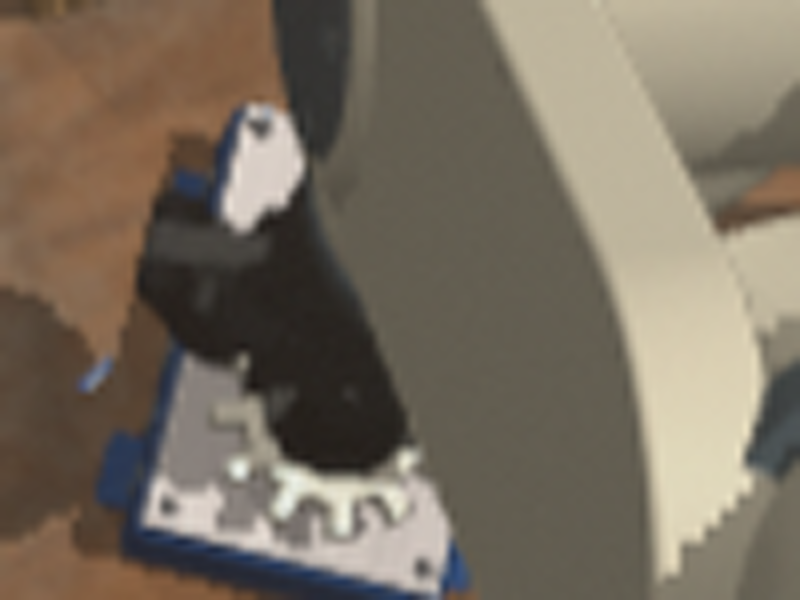

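The gear turned with the hub (teeth now at crop (225,412), (240,468), (287,505), (343,530), (400,510)). Push gently and watch the force.

```bash
python3 - <<'E'
from h import *
T=None
f=cam('top');T=plane(f,np.array([(225,412),(240,468),(287,505),(343,530),(400,510)])/8+[359.56,139.56],69)[:,:2]-[584,47.7]
a=np.arctan2(T[:,1],T[:,0])+.262;e=np.exp(12j*a).mean();print('gear q',(np.angle(-e)/12).round(3),abs(e))
E
python3 -m inch '[[0,0,0,0,0,0.05,1],[0,0,0,0,0,0.05,1],[0,0,0,0,0,0.05,1],[0,0,0,0,0,0.05,1],[0,0,0,0,0,0.05,1]]'
```

```text
gear q 0.005 0.9940847456039447
clock: 6.07
eef_pos: [584.8, 47.3, 92.9]
tcp_rot: [3.142, 0.001, 2.881]
contact_force: [1.2, -3.2, 4.0]
opening: 0.328
grasp_force: 60.0
```

```bash
python3 -m inch '[[0,0,0,0,0,0.06,1],[0,0,0,0,0,0.06,1],[0,0,0,0,0,0.06,1],[0,0,0,0,0,0.06,1],[0,0,0,0,0,0.05,1],[0,0,0,0,0,0,1]]'; python3 -m inch '[[0,0,0,0,0,0.05,1],[0,0,0,0,0,0.03,1],[0,0,0,0,0,0,1]]'
```

```text
clock: 6.57
eef_pos: [584.7, 47.3, 85.9]
tcp_rot: [3.142, 0.0, 2.881]
contact_force: [3.0, -5.1, 4.9]
opening: 0.334
grasp_force: 60.8
clock: 6.82
eef_pos: [585.0, 47.3, 85.6]
tcp_rot: [3.141, 0.001, 2.881]
contact_force: [-3.2, -4.7, 24.1]
opening: 0.329
grasp_force: 62.7
```

```bash
python3 -m inch '[[0,0,0,0,0,0.03,1],[0,0,0,0,0,0,1]]'; python3 -m inch '[[0,0,0,0,0,-0.08,1],[0,0,0,0,0,0,0.5],[0,0,0,0,0,0,0],[0,0,0,0,0,0,0],[0,0,0,0,0,0,0]]' 20;python3 -m inch '[[0,0,0,0,0,-0.5,0],[0,0,0,0,0,-1,0],[0,0,0,0,0,-1,0],[0,0,0,0,0,-1,0],[0,0,0,0,0,0,0]]'; python3 go.py 546.6 302.2 165 3.0;  python3 - <<'E'
from h import *
f=cam('side'); im=f['pixels'][200:300,240:400]; cv2.imwrite('pics/side3.png',cv2.resize(im,None,fx=5,fy=5)[...,::-1])
E
```

```text
clock: 6.98
eef_pos: [585.1, 47.3, 85.5]
tcp_rot: [3.141, 0.001, 2.881]
contact_force: [-6.4, -4.8, 30.8]
opening: 0.326
grasp_force: 63.5
clock: 7.4
eef_pos: [583.7, 47.6, 84.3]
tcp_rot: [-3.141, -0.002, 2.881]
contact_force: [-0.5, 0.2, 0.7]
opening: 0.88
grasp_force: 0.0
clock: 7.82
eef_pos: [587.1, 47.7, 178.0]
tcp_rot: [3.139, 0.007, 2.881]
contact_force: [1.7, -0.2, -0.1]
opening: 1.002
grasp_force: 0.0
shift [4.189 9.418 0.516] turn [ 0.0007  0.0022 -0.0378]
t 7.8167 pos [587.1  47.7 178. ] rot [3.1391 0.0067 2.8813] F [ 1.7 -0.2 -0.1] open 1.002
```

View pics/side3.png

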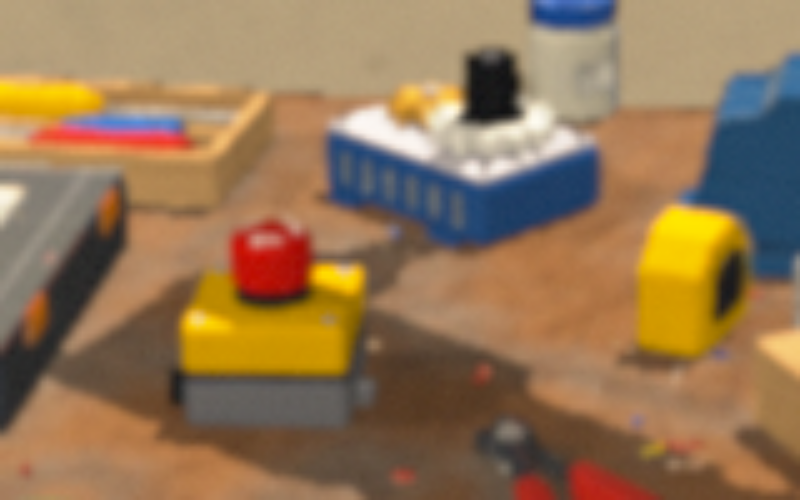

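The hub dropped about 25 crop rows (top 25→50), as expected for 15 mm, and the button is still latched. I'll move to the button and check the gear's depth from above on the way.

```bash
python3 -m inch '[[0,0,0,0.45,0.99,0,0],[0,0,0,0.45,0.99,0,0],[0,0,0,0.45,0.99,0,0],[0,0,0,0.45,0.99,0,0],[0,0,0,0.45,0.99,0,0],[0,0,0,0.45,0.99,0,0],[0,0,0,0.45,0.99,0,0],[0,0,0,0.45,0.99,0,0]]'>/dev/null; python3 -m inch '[[0,0,0,0.45,0.99,0,0],[0,0,-0.0378,0.14,0.5,0.2,0],[0,0,0,0,0,0,0],[0,0,0,0,0,0,0],[0,0,0,0,0,0,0]]'; python3 go.py 546.6 302.0 80 3.0; python3 - <<'E'
from h import *
f=cam('top'); v,u=np.mgrid[0:480,0:640]; o,d=ray(f,np.c_[u.ravel(),v.ravel()]); W=o+d*f['z_map'].reshape(-1,1)
n=np.hypot(W[:,0]-584,W[:,1]-47.8); print('hub z',np.median(W[(n<10),2]),'gear z',np.median(W[(n>22)&(n<26),2]))
n=np.hypot(W[:,0]-633,W[:,1]-34.6); print('pin z',np.median(W[(n>8)&(n<13),2]))
E
```

```text
clock: 8.95
eef_pos: [543.4, 300.8, 167.0]
tcp_rot: [-3.14, -0.001, 2.998]
contact_force: [-0.5, 0.2, 0.8]
opening: 1.0
grasp_force: 0.0
shift [-0.125  0.07   3.479] turn [-0.0004 -0.0004 -0.0008]
t 8.95 pos [543.4 300.8 167. ] rot [-3.1404e+00 -1.1000e-03  2.9976e+00] F [-0.5  0.2  0.8] open 1.0
hub z 86.99672896931412 gear z 52.437181371064185
pin z 52.58526611172192
```

```bash
python3 -m inch '[[0,0,0,-0.11,0.04,0.7,0],[0,0,0,0,0,0.9,0],[0,0,0,0,0,0.9,0],[0,0,0,0,0,0.7,0],[0,0,0,0,0,0.28,0],[0,0,0,0,0,0,0.3],[0,0,0,0,0,0,0.45]]' 40; python3 -m inch '[[0,0,0,0,0,0,0.6],[0,0,0,0,0,0,1],[0,0,0,0,0,0,1],[0,0,0,0,0,0,1],[0,0,0,0,0,0,1]]'; python3 go.py 546.6 302 80 3.0
```

```text
clock: 9.58
eef_pos: [547.0, 301.7, 80.9]
tcp_rot: [-3.141, -0.0, 2.999]
contact_force: [0.8, -1.2, 0.6]
opening: 0.745
grasp_force: 0.0
clock: 10.0
eef_pos: [547.4, 301.9, 82.4]
tcp_rot: [3.142, 0.002, 3.0]
contact_force: [-1.7, -4.7, 6.7]
opening: 0.443
grasp_force: 39.7
shift [0.032 0.001 0.094] turn [0.     0.0005 0.    ]
t 10.0 pos [547.4 301.9  82.4] rot [3.1416e+00 1.7000e-03 3.0001e+00] F [-1.7 -4.7  6.7] open 0.443
```

```bash
python3 -m inch '[[0,0,0.03,0,0,-0.045,1],[0,0,0.03,0,0,-0.045,1],[0,0,0.03,0,0,-0.045,1],[0,0,0.03,0,0,-0.045,1],[0,0,0.03,0,0,-0.045,1],[0,0,0.03,0,0,-0.045,1],[0,0,0.03,0,0,-0.045,1]]'; python3 -c "
from rig import r;print(r.sense()['wrist_torque'])"; python3 -m inch '[[0,0,0.015,0,0,-0.02,1],[0,0,0.015,0,0,0,1],[0,0,0,0,0,0,1]]';python3 -c "
from rig import r;print(r.sense()['wrist_torque'])"
```

```text
clock: 10.58
eef_pos: [547.7, 302.3, 90.2]
tcp_rot: [3.139, 0.001, 2.336]
contact_force: [0.4, -3.1, 4.1]
opening: 0.445
grasp_force: 41.1
[-0.40974244  0.03983993  0.11777371]
clock: 10.83
eef_pos: [547.4, 302.8, 90.4]
tcp_rot: [3.139, 0.0, 2.245]
contact_force: [-0.9, 0.4, 6.2]
opening: 0.442
grasp_force: 41.5
[0.08132327 0.13096285 0.58218007]
```

The torque rose, so it is at the stop. Release, lift and look.

```bash
python3 -m inch '[[0,0,0,0,0,0,0.4],[0,0,0,0,0,0,0],[0,0,0,0,0,0,0],[0,0,0,0,0,0,0],[0,0,0,0,0,0,0]]' 20; python3 -m inch '[[0,0,0,0,0,-0.5,0],[0,0,0,0,0,-1,0],[0,0,0,0,0,-1,0],[0,0,0,0,0,-1,0],[0,0,0,0,0,-1,0],[0,0,0,0,0,-1,0],[0,0,0,0,0,0,0],[0,0,0,0,0,0,0]]';  python3 - <<'E'
from h import *
f=cam('side'); im=f['pixels'][200:300,240:400]; cv2.imwrite('pics/side4.png',cv2.resize(im,None,fx=5,fy=5)[...,::-1])
E
```

```text
clock: 11.25
eef_pos: [546.6, 302.2, 88.8]
tcp_rot: [-3.141, -0.0, 2.246]
contact_force: [-0.0, -0.4, -0.5]
opening: 0.998
grasp_force: 0.0
clock: 11.92
eef_pos: [547.5, 302.7, 228.9]
tcp_rot: [3.138, 0.001, 2.246]
contact_force: [0.7, -1.2, -0.4]
opening: 0.997
grasp_force: 0.0
```

View pics/side4.png

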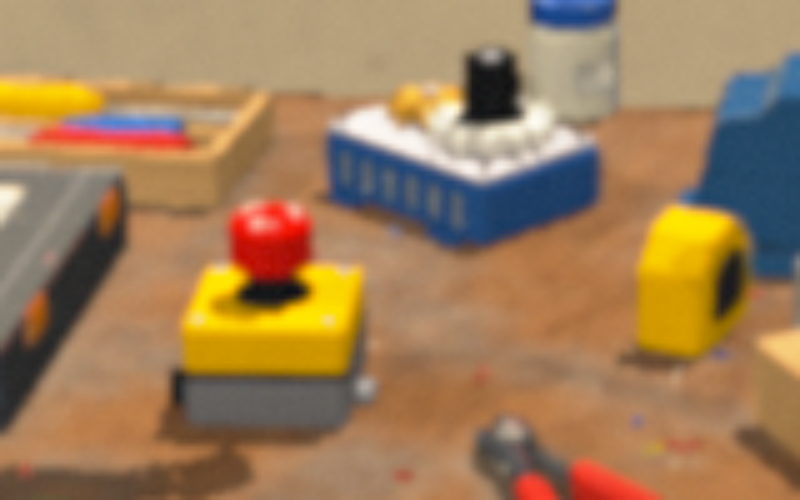

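The button is up again (crown at row 200, collar gap visible), the gear is home and the surroundings are unmoved.

```bash
python3 -c "
from rig import r;print(r.sign_off())"
```

```text
the job is handed in; nothing more can be done
None
```

I pressed the button until it latched, meshed the gear fully down level with the pinion, then turned the button clockwise until it sprang up. The job is handed in at about 12 s of the 58 s; the surroundings visible in the last side-camera view were unmoved.

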